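# Clip the grease filter into the table-top extractor

## Task

Put the silver metal grease filter back into the open bay of the white table-top extractor: lift it by its handle, hook its orange edge under the blue lip at the front of the bay with the other edge still raised, then swing that edge down until the filter lies flat on the bay floor. Only let go once it lies flat, and leave the black carbon filter where it is.

Things in the scene. Friction and masses are not known exactly. Their poses are not given: they have to be found in the camera images.
- steel_filter: silver grease filter, loose, 0.15 to 0.31 kg: plate 130 (own x) x 110 (y) x 5 mm with a grey bow handle over its middle: a bar 50 mm long along x, 14 mm thick (y), from 28 to 46 mm above the plate's underside. Origin: centre of the underside; z up, handle side; -x points to the orange edge. Starts flat on the worktop, orange edge toward the robot within 25 degrees.
- steel_filter_tongue (a point): middle of the filter's orange edge: 65 mm from the filter's origin along its -x, 2.5 mm above the underside. The orange band is 16 mm wide, part of the flat plate.
- carbon_filter: carbon filter, all black, loose, flat on the worktop, same shape and size as the silver filter. Origin: centre of its underside. Not to be used.
- extractor_bay (a point): centre of the floor of the white extractor's filter bay (fixed), 40 mm above the worktop; x points from the blue lip to the bay's back (away from the robot within 20 degrees), z up. Bay 150 (x) x 130 mm (y), walls 20 mm high. The lip covers x -75 to -45 mm, its underside 20, its top 25 mm above the floor. That leaves 120 mm open: the filter enters tilted about 15 degrees, orange edge low.

How it is judged (in metres and radians):
On the way, in this order (a step that is already met when the one before it is completed fails the run):
1. the orange edge is under the blue lip while the opposite edge is still raised (filter tilted more than 6 degrees) (x of steel_filter_tongue in the frame of extractor_bay below -0.05 m and z of steel_filter_tongue in the frame of extractor_bay between -0.005 and 0.02 m and y of steel_filter_tongue in the frame of extractor_bay between -0.05 and 0.05 m and angle between steel_filter's own z axis and vertical above 0.105 rad), for 0.1 s.
2. the filter lies flat on the bay floor with its orange edge under the lip while the fingers still hold it (x of steel_filter_tongue in the frame of extractor_bay between -0.08 and -0.05 m and y of steel_filter in the frame of extractor_bay between -0.015 and 0.015 m and z of steel_filter in the frame of extractor_bay below 0.008 m and z of steel_filter_tongue in the frame of extractor_bay below 0.012 m and angle between steel_filter's own z axis and vertical below 0.09 rad and angle between the x axis of steel_filter and the x axis of extractor_bay, either way round below 0.2 rad and contact force between the fingers and steel_filter above 0.3 N), for 0.1 s.
At the end, for the whole second after the job is handed in: the silver filter lies released and still, handle up, flat (within 5 degrees) on the bay floor (underside at its centre within 8 mm), its orange edge at least 5 mm under the lip, centred sideways within 15 mm and square with the bay within 11 degrees (x of steel_filter_tongue in the frame of extractor_bay between -0.08 and -0.05 m and y of steel_filter in the frame of extractor_bay between -0.015 and 0.015 m and z of steel_filter in the frame of extractor_bay below 0.008 m and z of steel_filter_tongue in the frame of extractor_bay below 0.012 m and angle between steel_filter's own z axis and vertical below 0.09 rad and angle between the x axis of steel_filter and the x axis of extractor_bay, either way round below 0.2 rad and linear speed of steel_filter below 0.02 m/s and contact force between the fingers and steel_filter below 0.1 N); the robot touches nothing.
It fails at once if the black carbon filter is moved more than 30 mm (distance of carbon_filter from where it was at the start of the episode above 0.03 m).
It also fails if it takes over 45 s, if anything falls off the work surface, if the arm or the gripper's body presses on something with over 40 N, if the wrist force passes 120 N, or if a joint passes its speed limit or range.

## Robot

A 6-joint arm with a two-finger parallel gripper is mounted at the origin on a cart in front of the work surface, level with it; the furniture and walls round the work are solid. World frame = base frame: x ahead of the robot, y to its left, z up, the work surface at z = 0. Lengths are in mm, angles in rad, forces in N, time in s.
With the tool pointing down it reaches from about 350 to 775 mm from the base axis. Payload 7.3 kg.
Tool frame: the origin (TCP) lies midway between the tips of the shut fingers; the grasp point (between the pads) lies 19 mm behind it; z points along the fingers, y is the line along which they close (so a half turn about z gives the same grasp; the last joint's range is limited). The gripper opens to 92 mm and grips with 3 to 60 N. Pads are 19 mm wide; open, the fingers measure 130 mm over their backs; the gripper's body (75 mm by 190 mm) begins 47 mm behind the grasp point.
Start: joints at [-1.364, 0.342, 1.524, -0, 1.275, -0.146], TCP at [181.425, -492.676, 226.741] pointing down, gripper open.
Joint ranges: [-2.53, 2.53], [-0.77, 2.02], [0.04, 2.7], [-1, 4.14], [0.28, 2.66], [-3.11, 3.11]. Speed limits (rad/s): [2.57, 2.57, 3.14, 3.14, 3.14, 3.14].

## Interface

Orientations are given as [roll, pitch, yaw] about the fixed x, y, z axes, in that order (R = Rz(yaw) Ry(pitch) Rx(roll)).
In Python, from plant import monitor, optics, workorder gives the robot as it stands. The module is installed in compiled form; this text tells all that it offers.
- The arm moves only by the tool servo_tool, never from a script. Its arguments are lists of equal length, an entry for each row: "linear": the shift along the tool's x, y, z as a fraction of full scale, a list of three; "spin": the turn about the tool's z as a fraction of full scale. In form: {"linear": [[dx, dy, dz], ...], "spin": [spin, ...]}. A call has exactly 8 rows; each row shifts and turns the commanded pose from where the row before left it, along the tool's axes as they then stand; what a row does not reach is not made up. Full scale, the value 1, is 200 mm for a shift and 90 degrees for a turn. A row lasts 1/8 s, in which the tool goes at most 62.5 mm and 10.7 degrees, less where a joint would pass 70% of its speed; a pose out of reach is approached as far as the arm can. A call with a number of a shift or a turn outside -1 to 1 is refused whole. A call with a gripper value outside its range is refused whole. "hand" is the opening, from -1 (shut) to 1 (fully open), set as the call begins (left out, the last holds). The fingers move at their own pace and stop on an object; the grip force is fixed at half the most. Time passes only in rows, so rows that do not move let the fingers close, or fill a call up. It gives the time, the measured TCP pose, the force, the opening and the grip force at its end, in the units of the state.
- monitor.get_obs(): the state, without advancing time (a new reading comes with each control period).
- optics.capture(name): name is "scene" or "top" or "wrist"; returns a dict with "frame" (400x640x3 uint8, blue, green, red), "K" (3x3 intrinsics, pixels), "world_to_cam" (4x4, takes a point from world to camera coordinates). Camera axes: x right, y down, z forward; pixel columns grow to the right and rows downward; lengths in mm; the calibration is good to about 2 mm. The wrist camera is an equidistant fisheye: a pixel r from the principal point sees the ray r / f radians off the axis. A picture is of the moment at which its call begins. There is no depth.
- workorder.close_job(): hands the job in; it is judged then, once.
The state is a dict: "time": time; "joint_positions": joint angles; "dq": joint speeds; "tau": joint torques, N m; "tool_pos": TCP position; "tcp_rot": TCP orientation; "contact_force": force on the tool from outside, world axes, zero at the start; "moment": the same for the moment, N m; "grip_width": finger opening in mm; "finger_force": force on a finger pad.
Only numpy, scipy, OpenCV 4.12 (cv2) and the standard library are available. Lean on these libraries where they do the work, as an engineer would, in place of code of your own. Each camera call takes 0.05 s, during which the arm holds its last target. There are 200 camera calls.

## Working session

There is one attempt and no reset: what is moved stays moved. The work goes in short steps, Python scripts to look and compute and a tool call to move; the robot and the scene stay as the last step left them, time stands still between calls to the robot, and variables do not carry over. Pictures are saved under pics/ and viewed, at most 10 in all, crops included, and the job is handed in when it is done.

Besides the shell and the picture viewer there is one more tool, called after "Request:" by a JSON object that holds its "api" and its "payload". servo_tool: Moves the arm, as the interface text tells. Shift numbers are shares of 200 mm and turn numbers shares of 90 degrees, none past 1 either way. Its arguments: {"type":"object","properties":{"linear":{"type":"array","items":{"type":"array","items":{"type":"number","minimum":-1,"maximum":1}}},"spin":{"type":"array","items":{"type":"number","minimum":-1,"maximum":1}},"hand":{"type":"number"}},"required":["linear","spin"]}

```bash
mkdir -p pics
python3 - <<'E'
from plant import monitor, optics
import cv2,pickle,numpy as np
o=monitor.get_obs();print(o)
for n in("scene","top"):
    d=optics.capture(n);pickle.dump(d,open(n+".pkl","wb"));cv2.imwrite(f"pics/{n}0.png",d["frame"])
    print(n,d["K"].tolist(),np.round(d["world_to_cam"],3).tolist())
E
```

```text
{'time': 0.0, 'joint_positions': array([-1.36400483e+00,  3.42743327e-01,  1.52503749e+00, -3.21170267e-05,
        1.27541283e+00, -1.46004686e-01]), 'dq': array([-1.09013898e-03,  2.02536943e-03, -5.09121582e-04,  9.29440600e-05,
       -1.57967330e-03,  2.17246368e-04]), 'tau': array([-2.52337195e-03, -4.31244707e+01, -2.44221228e+01,  7.15176109e-02,
        5.58408850e-02, -1.24109888e-04]), 'tool_pos': array([ 181.32116696, -492.24352873,  226.02713767]), 'tcp_rot': array([-3.14000423e+00, -2.02537691e-04,  3.52805395e-01]), 'contact_force': array([ 0.62928859, -0.48716437,  0.76798367]), 'moment': array([-0.03237506, -0.0194705 , -0.04727851]), 'finger_force': 0.0, 'grip_width': 91.84157280313597}
scene [[446.65031805950514, 0.0, 320.43140340595556], [0.0, 446.65031805950514, 196.38078561123717], [0.0, 0.0, 1.0]] [[-0.827, -0.562, -0.004, 386.247], [-0.323, 0.48, -0.815, 211.004], [0.46, -0.673, -0.579, 912.235], [0.0, 0.0, 0.0, 1.0]]
top [[494.48285546553626, 0.0, 313.61391600158476], [0.0, 494.48285546553626, 197.14838924659037], [0.0, 0.0, 1.0]] [[-0.016, -1.0, 0.019, -52.607], [-0.99, 0.013, -0.143, 500.546], [0.143, -0.021, -0.99, 1253.501], [0.0, 0.0, 0.0, 1.0]]
```

View pics/top0.png

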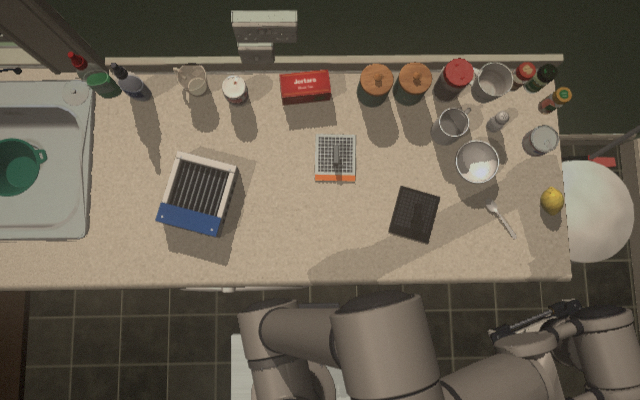

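View pics/scene0.png

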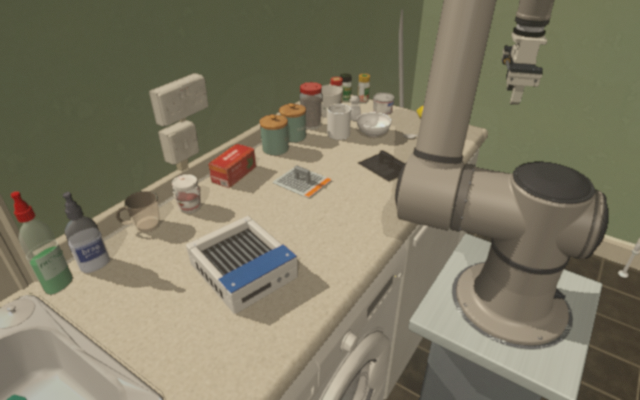

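The top view shows the silver filter near (335,158) with its orange edge at row 178. The black filter is at (414,214), and the extractor is at (198,195) with its blue lip at (192,220).

```bash
cat > h.py <<'E'
import numpy as np,cv2,pickle
def ray(d,uv,z):
    K,T=d["K"],d["world_to_cam"];R,t=T[:3,:3],T[:3,3]
    uv=np.atleast_2d(uv).astype(float)
    r=(R.T@np.linalg.inv(K)@np.c_[uv,np.ones(len(uv))].T).T;c=-R.T@t
    return c[:2]+r[:,:2]*((z-c[2])/r[:,2])[:,None]
def rect(d,mask,z,box):
    u0,v0,u1,v1=box;m=np.zeros_like(mask);m[v0:v1,u0:u1]=mask[v0:v1,u0:u1]
    cs,_=cv2.findContours(m,cv2.RETR_EXTERNAL,cv2.CHAIN_APPROX_NONE)
    c=max(cs,key=cv2.contourArea)
    p=ray(d,c[:,0],z).astype(np.float32);r=cv2.minAreaRect(p)
    b=cv2.boxPoints(r);return np.round(r[0],1),np.round(r[1],1),np.round(b,1).tolist(),cv2.boundingRect(c)
E
python3 - <<'E'
from h import *
d=pickle.load(open("top.pkl","rb"));hsv=cv2.cvtColor(d["frame"],cv2.COLOR_BGR2HSV)
blue=cv2.inRange(hsv,(100,120,60),(125,255,255));org=cv2.inRange(hsv,(5,150,120),(20,255,255))
print("blue",rect(d,blue,65,(150,150,250,250)))
print("org",rect(d,org,5,(300,160,370,200)))
f=d["frame"]
c=lambda a,b,x,y:cv2.resize(f[y:y+b,x:x+a],None,fx=5,fy=5,interpolation=cv2.INTER_CUBIC)
cv2.imwrite("pics/crop.png",np.hstack([c(95,100,150,143),c(60,100,305,115)]))
E
```

```text
blue (array([448.5, 232.3]), array([23.3, 22.4]), [[434.3999938964844, 224.3000030517578], [455.8999938964844, 217.89999389648438], [462.6000061035156, 240.1999969482422], [441.20001220703125, 246.6999969482422]], (194, 212, 11, 10))
org (array([ 557. , -117.5]), array([105.1,  13.7]), [[549.5, -169.89999389648438], [563.2000122070312, -170.10000610351562], [564.5, -65.0], [550.7999877929688, -64.80000305175781]], (315, 175, 40, 6))
```

View pics/crop.png

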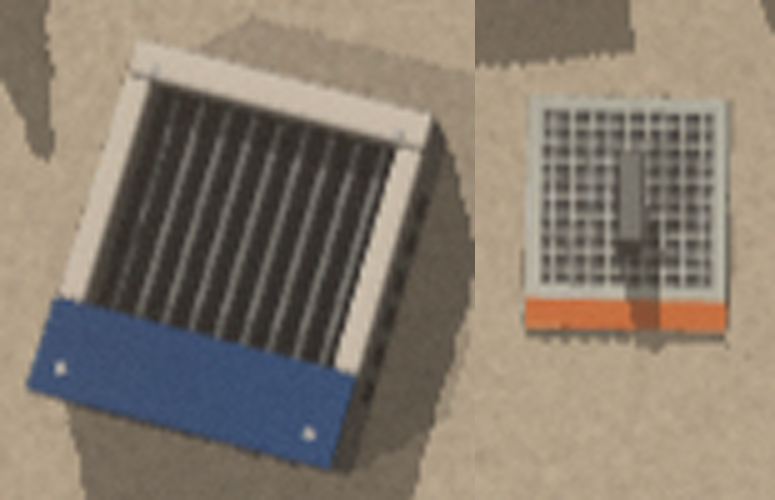

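Run:
```python
from h import *
np.set_printoptions(suppress=True,precision=1)
d=pickle.load(open("top.pkl","rb"));hsv=cv2.cvtColor(d["frame"],cv2.COLOR_BGR2HSV)
blue=cv2.inRange(hsv,(100,90,30),(130,255,255))
print("blue",rect(d,blue,65,(150,150,250,250)))
E=np.array
P=lambda l,ox=150,oy=143:(E(l)+.5)/5-.5+E([ox,oy])
q=ray(d,P([(57,298),(355,373),(333,468),(28,387)]),65);print("lip BL BR FR FL\n",q)
w=ray(d,P([(138,45),(433,115)]),60);print("outer back",w)
i=ray(d,P([(150,80),(393,150)]),60);print("inner back",i)
p=ray(d,P([(52,97),(253,100),(252,330),(50,330)],305,115),5);print("filter",p,p.mean(0))
b=ray(d,P([(145,150),(168,150),(165,242),(140,240)],305,115),46);print("bar",b,b.mean(0))
for a,c in((q[0],q[1]),(q[3],q[2]),(w[0],w[1]),(p[3],p[0]),(p[2],p[1]),(q[3],w[0]),(q[2],w[1])):v=c-a;print(np.linalg.norm(v),np.degrees(np.arctan2(v[1],v[0])))
```

```text
blue (array([444.3, 258.2]), array([155.7,  48. ]), [[400.29998779296875, 189.6999969482422], [446.5, 176.8000030517578], [488.29998779296875, 326.79998779296875], [442.1000061035156, 339.70001220703125]], (156, 203, 65, 33))
lip BL BR FR FL
 [[487.6 327.5]
 [447.5 176.7]
 [399.7 187.2]
 [442.6 340.7]]
outer back [[619.6 291.1]
 [581.  139. ]]
inner back [[601.1 284.5]
 [562.9 159.4]]
filter [[ 678.   -66.8]
 [ 675.2 -176.5]
 [ 547.8 -172.4]
 [ 549.2  -63.7]] [ 612.5 -119.9]
bar [[ 637.4 -114.3]
 [ 637.3 -126.4]
 [ 587.9 -123.7]
 [ 589.1 -110.6]] [ 612.9 -118.7]
156.0301770143205 -104.92539051056298
159.42214930390853 -105.62758446792826
156.90328259510693 -104.24043573765871
128.85854260098145 -1.3912921964358258
127.39814197600309 -1.8228298095036926
183.84485788153327 -15.662559296409615
187.65915811779698 -14.878731981480803
```

Request:
{"api": "servo_tool", "payload": {"linear": [[0,0,0],[0,0,0],[0,0,0],[0.175,-0.16,0],[0.175,-0.16,0],[0.175,-0.16,0],[0.175,-0.16,0],[0.175,-0.16,0]], "spin": [0.08,0.08,0.082,0,0,0,0,0], "hand": 1}}

```text
time: 1.1
tool_pos: [361.6, -336.3, 226.5]
tcp_rot: [-3.141, 0.0, -0.028]
contact_force: [-0.1, -1.3, 0.5]
grip_width: 92.0
finger_force: 0.0
```

Request:
{"api": "servo_tool", "payload": {"linear": [[0.175,-0.16,0],[0.175,-0.16,0],[0.175,-0.16,0],[0.175,-0.16,0],[0.175,-0.16,0],[0.175,-0.16,0],[0.175,-0.16,0],[0,0,0]], "spin": [0,0,0,0,0,0,0,0]}}

```text
time: 2.1
tool_pos: [613.1, -117.8, 225.5]
tcp_rot: [-3.141, 0.001, -0.024]
contact_force: [-0.2, -0.4, 0.3]
grip_width: 91.8
finger_force: 0.0
```

Request:
{"api": "servo_tool", "payload": {"linear": [[0,0.007,0.2],[0,0,0.2],[0,0,0.2],[0,0,0.2],[0,0,0.12],[0,0,0.11],[0,0,0],[0,0,0]], "spin": [0,0,0,0,0,0,0,0]}}

```text
time: 3.1
tool_pos: [611.9, -122.4, 21.6]
tcp_rot: [3.141, -0.001, -0.028]
contact_force: [0.4, 0.2, 0.2]
grip_width: 91.8
finger_force: 0.0
```

Request:
{"api": "servo_tool", "payload": {"linear": [[0,0,0],[0,0,0],[0,0,0],[0,0,0],[0,0,0],[0,0,0],[0,0,0],[0,0,0]], "spin": [0,0,0,0,0,0,0,0], "hand": -1}}

```text
time: 4.1
tool_pos: [611.7, -121.6, 20.7]
tcp_rot: [-3.142, 0.0, -0.027]
contact_force: [0.2, 2.1, 1.0]
grip_width: 16.2
finger_force: 0.4
```

Request:
{"api": "servo_tool", "payload": {"linear": [[0,0,0],[0,0,0],[0,0,0],[0,0,0],[0,0,-0.1],[0,0,-0.2],[0,0,-0.2],[0,0,0]], "spin": [0,0,0,0,0,0,0,0], "hand": -1}}

```text
time: 5.1
tool_pos: [613.6, -122.5, 124.1]
tcp_rot: [3.139, -0.007, -0.027]
contact_force: [-0.0, 0.4, -1.8]
grip_width: 13.8
finger_force: 30.0
```

Request:
{"api": "servo_tool", "payload": {"linear": [[0,0,0],[0,0,0],[-0.0975,-0.2,0],[-0.0975,-0.2,0],[-0.0975,-0.2,0],[-0.0975,-0.2,0],[-0.0975,-0.2,0],[-0.0975,-0.2,0]], "spin": [0.074,0.074,0,0,0,0,0,0]}}

```text
time: 6.1
tool_pos: [559.0, 141.4, 119.0]
tcp_rot: [3.14, 0.002, -0.26]
contact_force: [0.7, 0.0, -1.7]
grip_width: 13.6
finger_force: 30.0
```

Request:
{"api": "servo_tool", "payload": {"linear": [[-0.0975,-0.2,0],[-0.0975,-0.2,0],[0,-0.02,0],[0,0,0],[0,0,0],[0,0,0],[0,0,0],[0,0,0]], "spin": [0,0,0,0,0,0,0,0]}}

```text
time: 7.1
tool_pos: [544.3, 231.2, 120.8]
tcp_rot: [3.142, -0.0, -0.26]
contact_force: [0.1, 0.8, -2.1]
grip_width: 13.5
finger_force: 30.0
```

Run:
```python
from plant import monitor, optics
import cv2,pickle,numpy as np
o=monitor.get_obs();print(o["time"],o["tool_pos"],o["tcp_rot"],o["contact_force"],o["joint_positions"])
s=optics.capture("scene");w=optics.capture("wrist");t=optics.capture("top")
pickle.dump((s,w,t),open("a.pkl","wb"))
a=cv2.resize(s["frame"][130:330,130:330],(400,400),interpolation=2);b=cv2.resize(t["frame"][130:260,130:260],(400,400),interpolation=2)
cv2.imwrite("pics/a.png",np.hstack([a,b]))
```

```text
7.1 [544.33958893 231.15516769 120.75528834] [ 3.14156574e+00 -1.65421434e-04 -2.60353234e-01] [ 0.13733323  0.75341513 -2.05746882] [ 2.72084450e-01  5.59736865e-01  1.47993012e+00 -1.20133173e-04
  1.10179681e+00  2.10328831e+00]
```

View pics/a.png

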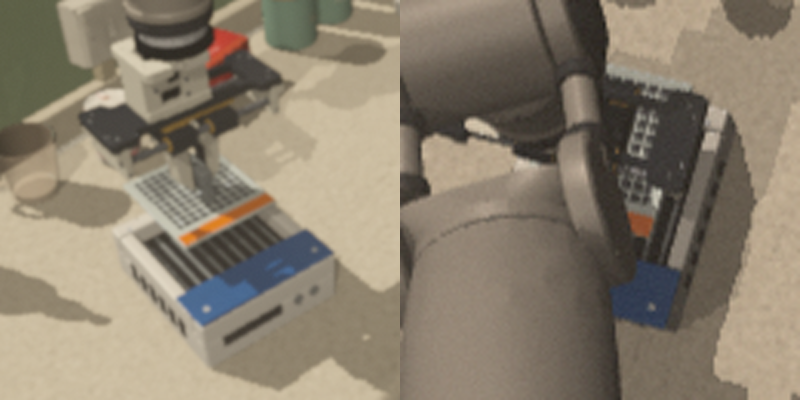

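The crops show the filter held flat above the bay. In the scene crop its orange edge runs from (185,240) to (272,200), behind the blue lip. I'll measure both in the scene camera.

Run:
```python
from h import *
np.set_printoptions(suppress=True,precision=1)
s,w,t=pickle.load(open("a.pkl","rb"));s0=pickle.load(open("scene.pkl","rb"))
def hull4(d,lo,hi,z,box):
    m=cv2.inRange(cv2.cvtColor(d["frame"],cv2.COLOR_BGR2HSV),lo,hi);k=np.zeros_like(m);u0,v0,u1,v1=box;k[v0:v1,u0:u1]=m[v0:v1,u0:u1]
    cs,_=cv2.findContours(k,0,cv2.CHAIN_APPROX_NONE);c=cv2.convexHull(max(cs,key=cv2.contourArea))
    for e in np.arange(1,8,.25):
        a=cv2.approxPolyDP(c,e,True)
        if len(a)<=4:break
    return a[:,0],ray(d,a[:,0],z)
C=np.array([512.5,239.7]);th=-.26;R=np.array([[np.cos(th),np.sin(th)],[-np.sin(th),np.cos(th)]])
for n,r in(("lip",hull4(s0,(100,90,30),(130,255,255),65,(180,230,310,310))),("org",hull4(s,(5,130,100),(20,255,255),105,(200,210,290,260)))):
    print(n,r[0].tolist(),r[1],"bay:",(r[1]-C)@R.T,sep="\n")
```

```text
lip
[[294, 255], [232, 291], [220, 280], [281, 246]]
[[401.  194.4]
 [438.6 339.9]
 [477.9 332. ]
 [440.8 187.5]]
bay:
[[-96.1 -72.4]
 [-97.2  77.8]
 [-57.2  80.3]
 [-55.9 -68.8]]
org
[[265, 229], [224, 251], [220, 249], [262, 227]]
[[471.9 198.5]
 [495.1 296. ]
 [505.8 296.2]
 [481.4 197. ]]
bay:
[[-28.6 -50.2]
 [-31.3  49.9]
 [-21.   52.9]
 [-19.  -49.3]]
```

Request:
{"api": "servo_tool", "payload": {"linear": [[0,0,0.05],[0,0,0.05],[0,0,0.05],[0,0,0.04],[0,0,0],[0,0,0],[0,0,0],[0,0,0]], "spin": [0,0,0,0,0,0,0,0]}}

```text
time: 8.25
tool_pos: [544.4, 231.5, 83.0]
tcp_rot: [-3.141, -0.001, -0.26]
contact_force: [0.1, -0.1, -1.6]
grip_width: 13.6
finger_force: 30.0
```

Request:
{"api": "servo_tool", "payload": {"linear": [[0,0,0.01],[0,0,0.01],[0,0,0.01],[0,0,0.005],[0,0,0],[0,0,0],[0,0,0],[0,0,0]], "spin": [0,0,0,0,0,0,0,0]}}

```text
time: 9.25
tool_pos: [542.4, 232.1, 77.0]
tcp_rot: [3.141, 0.003, -0.259]
contact_force: [-10.4, 1.5, 12.2]
grip_width: 13.9
finger_force: 30.0
```

Run:
```python
from plant import monitor, optics
import cv2,pickle,numpy as np
o=monitor.get_obs();print(o["time"],o["tool_pos"],o["contact_force"],o["moment"])
s=optics.capture("scene");w=optics.capture("wrist")
pickle.dump((s,w),open("b.pkl","wb"))
a=cv2.resize(s["frame"][180:320,180:320],(400,400),interpolation=2);b=cv2.resize(w["frame"],(400,250))
cv2.imwrite("pics/b.png",np.hstack([a,np.vstack([b,np.zeros((150,400,3),np.uint8)])]))
```

```text
9.25 [542.37297765 232.09896293  76.99301654] [-10.38352441   1.50744788  12.21182874] [ 0.14807807  1.43591602 -0.03060401]
```

View pics/b.png

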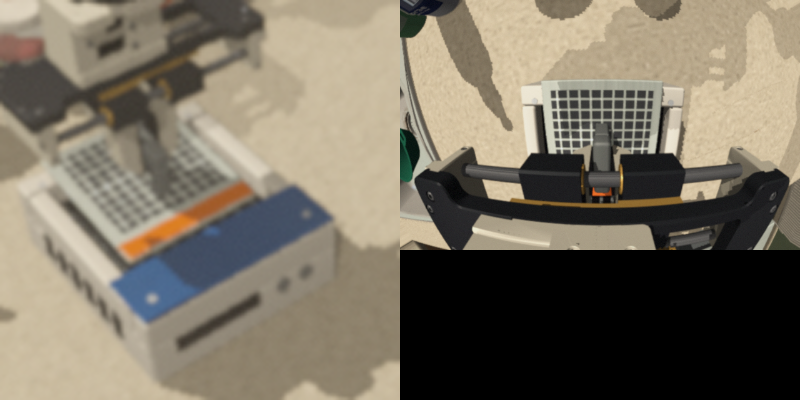

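The back edge is resting on the back wall with 12 N of contact, and the front sits behind the lip. I'll keep pressing so the filter tilts in the grip.

Request:
{"api": "servo_tool", "payload": {"linear": [[0,0,0.01],[0,0,0.01],[0,0,0],[0,0,0],[0,0,0],[0,0,0],[0,0,0],[0,0,0]], "spin": [0,0,0,0,0,0,0,0]}}

```text
time: 10.35
tool_pos: [542.0, 232.5, 72.9]
tcp_rot: [3.141, 0.004, -0.259]
contact_force: [-10.8, 3.6, 11.0]
grip_width: 13.5
finger_force: 30.0
```

Run:
```python
from h import *
from plant import monitor, optics
np.set_printoptions(suppress=True,precision=2)
o=monitor.get_obs();print(o["time"],o["tool_pos"],o["contact_force"],o["moment"])
s=optics.capture("scene");pickle.dump(s,open("c.pkl","wb"))
C=np.array([512.5,239.7]);th=-.26
# orange front edge line: intersect pixel rays with the vertical line family: height from known front x? report hulls
for d in(pickle.load(open("a.pkl","rb"))[0],pickle.load(open("b.pkl","rb"))[0],s):
    m=cv2.inRange(cv2.cvtColor(d["frame"],cv2.COLOR_BGR2HSV),(5,130,90),(20,255,255));m[:200]=0;m[270:]=0;m[:,:200]=0;m[:,300:]=0
    cs,_=cv2.findContours(m,0,cv2.CHAIN_APPROX_NONE);c=max(cs,key=cv2.contourArea);print(cv2.boxPoints(cv2.minAreaRect(c)).tolist())
```

```text
10.35 [541.98 232.45  72.85] [-10.8    3.57  10.97] [0.41 1.59 0.  ]
[[219.4000244140625, 247.80003356933594], [263.4000244140625, 225.80003356933594], [265.60003662109375, 230.2000274658203], [221.60003662109375, 252.2000274658203]]
[[222.31207275390625, 265.7388610839844], [265.0509338378906, 242.42674255371094], [267.6114501953125, 247.12100219726562], [224.87258911132812, 270.43310546875]]
[[222.38681030273438, 267.8962097167969], [264.9245300292969, 244.26414489746094], [267.7075500488281, 249.27359008789062], [225.16983032226562, 272.9056396484375]]
```

```bash
cat >> h.py <<'E'
C=np.array([512.5,239.7]);th=-.26;X=np.array([np.cos(th),np.sin(th)]);Y=np.array([-np.sin(th),np.cos(th)])
def front(d):
    """front lower-edge midpoint (bay x, world z) of the orange band in the scene view, on the plane bay y=0"""
    m=cv2.inRange(cv2.cvtColor(d["frame"],cv2.COLOR_BGR2HSV),(5,130,90),(20,255,255));m[:200]=0;m[285:]=0;m[:,:200]=0;m[:,300:]=0
    cs,_=cv2.findContours(m,0,cv2.CHAIN_APPROX_NONE);c=max(cs,key=cv2.contourArea);b=cv2.boxPoints(cv2.minAreaRect(c))
    return b,vplane(d,(b[2]+b[3])/2),vplane(d,(b[0]+b[1])/2)
def vplane(d,uv,y=0):
    T=d["world_to_cam"];R,t=T[:3,:3],T[:3,3];c=-R.T@t;r=R.T@np.linalg.inv(d["K"])@[uv[0],uv[1],1]
    n=np.r_[Y,0];p=c+r*((y-n@(c-np.r_[C,0]))/(n@r));return np.r_[(p[:2]-C)@X,p[2]]
E
python3 - <<'E'
from h import *
for d in(pickle.load(open("a.pkl","rb"))[0],pickle.load(open("b.pkl","rb"))[0],pickle.load(open("c.pkl","rb"))):
    b,f,g=front(d);print(np.round(b).tolist(),np.round(f,1),np.round(g,1))
d=pickle.load(open("c.pkl","rb"))
cv2.imwrite("pics/c.png",cv2.resize(d["frame"][190:315,180:305],(600,600),interpolation=2))
E
```

```text
[[219.0, 248.0], [263.0, 226.0], [266.0, 230.0], [222.0, 252.0]] [-22.9  96.3] [-16.  103.7]
[[222.0, 266.0], [265.0, 242.0], [268.0, 247.0], [225.0, 270.0]] [-24.  48.] [-15.5  55.5]
[[222.0, 268.0], [265.0, 244.0], [268.0, 249.0], [225.0, 273.0]] [-23.3  40.7] [-14.   48.6]
```

View pics/c.png

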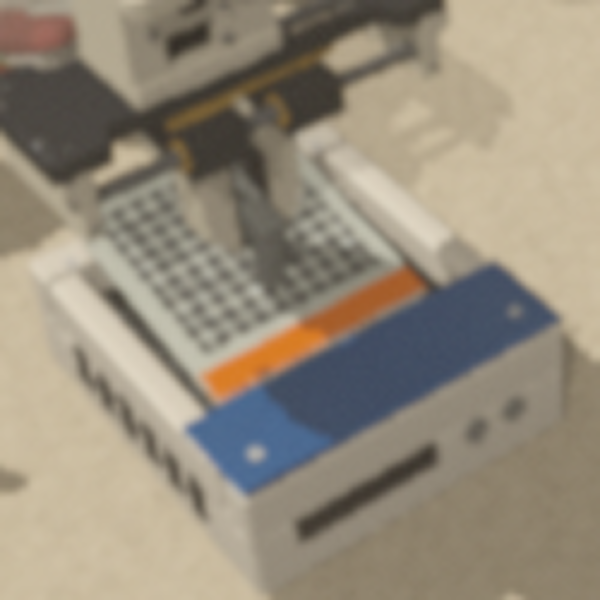

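The orange front is close to the floor just behind the lip, and the tilt is about 8°. I'll press slightly more.

Request:
{"api": "servo_tool", "payload": {"linear": [[0,0,0.01],[0,0,0.01],[0,0,0],[0,0,0],[0,0,0],[0,0,0],[0,0,0],[0,0,0]], "spin": [0,0,0,0,0,0,0,0]}}

```text
time: 11.4
tool_pos: [541.7, 232.6, 71.3]
tcp_rot: [-3.141, 0.003, -0.259]
contact_force: [-17.8, 0.9, 30.0]
grip_width: 13.5
finger_force: 30.0
```

Run:
```python
from h import *
from plant import optics
d=optics.capture("scene");b,f,g=front(d);print(np.round(b).tolist(),np.round(f,1),np.round(g,1))
```

```text
[[222.0, 269.0], [265.0, 245.0], [268.0, 250.0], [225.0, 274.0]] [-24.2  38.4] [-14.4  46.7]
```

The 30 N reading means the front is on the floor and the tilt is about 10.5°. I'll relax slightly and slide under the lip.

Request:
{"api": "servo_tool", "payload": {"linear": [[0,0,-0.012],[0,0,-0.01],[-0.03,0,0],[-0.03,0,0],[-0.03,0,0],[-0.03,0,0],[0,0,0],[0,0,0]], "spin": [0,0,0,0,0,0,0,0]}}

```text
time: 12.45
tool_pos: [521.2, 237.7, 72.2]
tcp_rot: [-3.141, -0.0, -0.26]
contact_force: [-0.1, 0.4, -2.5]
grip_width: 13.5
finger_force: 30.0
```

Run:
```python
from h import *
from plant import monitor,optics
o=monitor.get_obs();print(o["time"],o["tool_pos"],o["contact_force"])
s=optics.capture("scene");w=optics.capture("wrist");pickle.dump((s,w),open("e.pkl","wb"))
cv2.imwrite("pics/e.png",np.hstack([cv2.resize(s["frame"][200:310,180:290],(400,400),interpolation=2),cv2.resize(w["frame"][80:330,150:400+0],(400,400))]))
```

```text
12.45 [521.18339479 237.7099765   72.16942612] [-0.08256094  0.40358162 -2.54396875]
```

View pics/e.png

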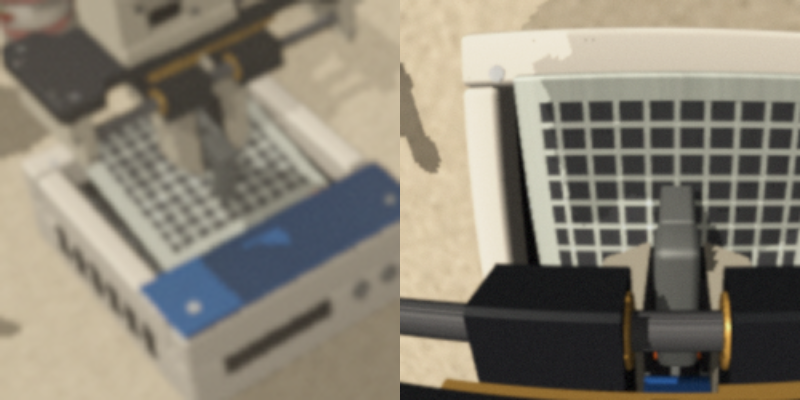

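The orange edge has disappeared under the lip and the back edge sits at the back wall's inner edge. I'll slide another 10 mm and hold, still tilted.

Request:
{"api": "servo_tool", "payload": {"linear": [[-0.025,0,0],[-0.025,0,0],[0,0,0],[0,0,0],[0,0,0],[0,0,0],[0,0,0],[0,0,0]], "spin": [0,0,0,0,0,0,0,0]}}

```text
time: 13.55
tool_pos: [511.4, 240.2, 72.1]
tcp_rot: [3.142, -0.0, -0.26]
contact_force: [0.2, -0.5, -2.3]
grip_width: 13.9
finger_force: 30.0
```

Run:
```python
from h import *
from plant import monitor,optics
o=monitor.get_obs();print(o["time"],o["tool_pos"],o["contact_force"])
s=optics.capture("scene");w=optics.capture("wrist");pickle.dump((s,w),open("f.pkl","wb"))
cv2.imwrite("pics/f.png",np.hstack([cv2.resize(s["frame"][200:310,180:290],(350,350),interpolation=2),cv2.resize(w["frame"][80:280,160:480],(450,281))[:281] if 0 else np.vstack([cv2.resize(w["frame"][80:280,160:480],(450,281)),np.zeros((69,450,3),np.uint8)])]))
```

```text
13.55 [511.35766758 240.19477131  72.07212712] [ 0.19569828 -0.54246722 -2.27609455]
```

View pics/f.png

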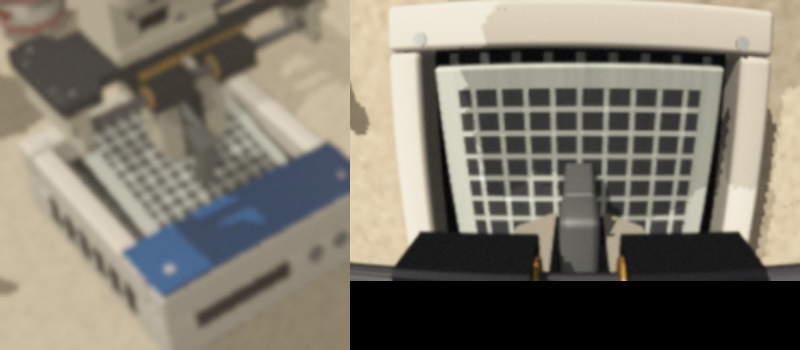

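The filter is still tilted, its back edge is about 5 mm clear of the back wall, and it is centred sideways. Next I'll press it flat.

Request:
{"api": "servo_tool", "payload": {"linear": [[0,0,0.01],[0,0,0.01],[0,0,0.01],[0,0,0.01],[0,0,0.01],[0,0,0],[0,0,0],[0,0,0]], "spin": [0,0,0,0,0,0,0,0]}}

```text
time: 14.65
tool_pos: [513.2, 240.5, 63.3]
tcp_rot: [-3.139, -0.004, -0.26]
contact_force: [4.4, -2.2, 6.1]
grip_width: 13.9
finger_force: 30.0
```

Request:
{"api": "servo_tool", "payload": {"linear": [[0,0,0.008],[0,0,0],[0,0,0],[0,0,0],[0,0,0],[0,0,0],[0,0,0],[0,0,0]], "spin": [0,0,0,0,0,0,0,0]}}

```text
time: 15.65
tool_pos: [513.0, 240.5, 61.6]
tcp_rot: [-3.14, -0.004, -0.26]
contact_force: [4.0, -0.5, 4.4]
grip_width: 13.6
finger_force: 30.0
```

Request:
{"api": "servo_tool", "payload": {"linear": [[0,0,0.008],[0,0,0.008],[0,0,0],[0,0,0],[0,0,0],[0,0,0],[0,0,0],[0,0,0]], "spin": [0,0,0,0,0,0,0,0]}}

```text
time: 16.65
tool_pos: [513.0, 240.4, 58.9]
tcp_rot: [-3.14, -0.004, -0.26]
contact_force: [1.9, -0.7, 8.7]
grip_width: 13.8
finger_force: 30.0
```

Request:
{"api": "servo_tool", "payload": {"linear": [[0,0,0.008],[0,0,0.006],[0,0,0],[0,0,0],[0,0,0],[0,0,0],[0,0,0],[0,0,0]], "spin": [0,0,0,0,0,0,0,0]}}

```text
time: 17.65
tool_pos: [513.1, 240.5, 58.8]
tcp_rot: [-3.139, -0.005, -0.26]
contact_force: [-4.7, -3.5, 30.0]
grip_width: 13.7
finger_force: 30.0
```

Run:
```python
from h import *
from plant import monitor,optics
o=monitor.get_obs();print(o["time"],o["tool_pos"],o["contact_force"],o["moment"])
s=optics.capture("scene");w=optics.capture("wrist");pickle.dump((s,w),open("g.pkl","wb"))
cv2.imwrite("pics/g.png",np.hstack([cv2.resize(s["frame"][200:310,180:290],(350,350),interpolation=2),np.vstack([cv2.resize(w["frame"][80:280,160:480],(450,281)),np.zeros((69,450,3),np.uint8)])]))
```

```text
17.65 [513.06198082 240.45264802  58.80285544] [-4.70366629 -3.49675058 29.98873768] [-0.6092985   1.0172058   0.00464122]
```

View pics/g.png

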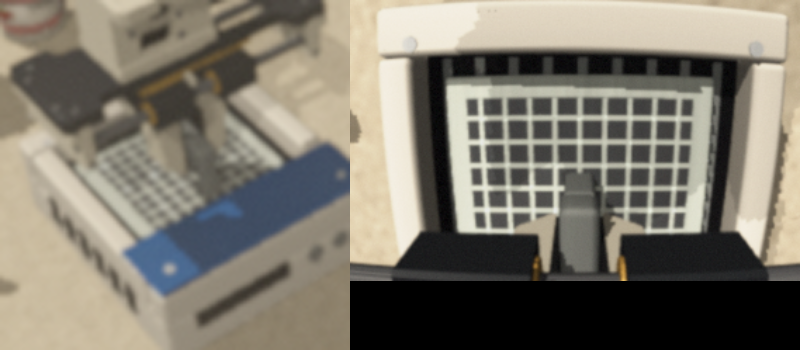

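The filter is flat: its sides are parallel in the wrist view and the press hits a hard stop at 30 N. I'll relax the pressure, open only partly so the fingers stay clear of the walls, and rise.

Request:
{"api": "servo_tool", "payload": {"linear": [[0,0,-0.008],[0,0,0],[0,0,0],[0,0,0],[0,0,0],[0,0,0],[0,0,0],[0,0,0]], "spin": [0,0,0,0,0,0,0,0]}}

```text
time: 18.75
tool_pos: [513.0, 240.4, 58.8]
tcp_rot: [-3.139, -0.004, -0.26]
contact_force: [-1.4, -2.6, 17.6]
grip_width: 13.6
finger_force: 30.0
```

Request:
{"api": "servo_tool", "payload": {"linear": [[0,0,0],[0,0,0],[0,0,0],[0,0,0],[0,0,0],[0,0,0],[0,0,0],[0,0,0]], "spin": [0,0,0,0,0,0,0,0], "hand": -0.3}}

```text
time: 19.75
tool_pos: [511.4, 240.2, 56.1]
tcp_rot: [3.142, -0.0, -0.26]
contact_force: [-0.1, 0.2, -0.2]
grip_width: 31.9
finger_force: 0.0
```

Request:
{"api": "servo_tool", "payload": {"linear": [[0,0,-0.03],[0,0,-0.05],[0,0,-0.1],[0,0,-0.2],[0,0,-0.2],[0,0,0],[0,0,0],[0,0,0]], "spin": [0,0,0,0,0,0,0,0]}}

```text
time: 20.75
tool_pos: [510.6, 240.0, 170.9]
tcp_rot: [3.14, 0.002, -0.26]
contact_force: [-0.3, -0.2, 0.2]
grip_width: 32.5
finger_force: 0.0
```

Run:
```python
from h import *
from plant import optics
s=optics.capture("scene");w=optics.capture("wrist")
cv2.imwrite("pics/i.png",np.hstack([cv2.resize(s["frame"][200:310,180:290],(350,350),interpolation=2),np.vstack([cv2.resize(w["frame"][80:280,160:480],(450,281)),np.zeros((69,450,3),np.uint8)])]))
```

```text
(no output)
```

View pics/i.png

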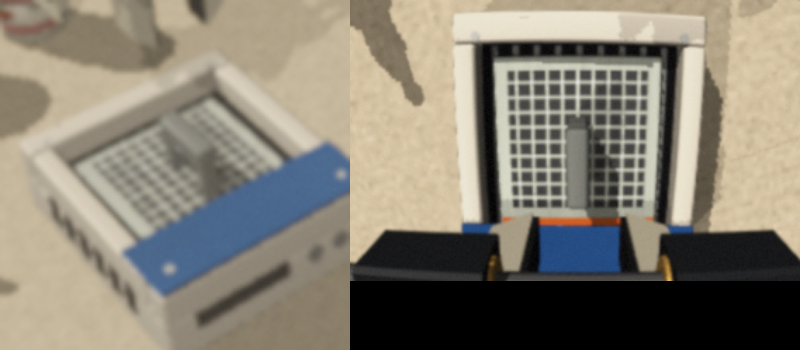

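Run:
```python
from h import *
from plant import optics
w=optics.capture("wrist");K=w["K"];T=w["world_to_cam"];R,t=T[:3,:3],T[:3,3];c=-R.T@t
def pt(u,v,z):
    a=np.array([(u-K[0,2])/K[0,0],(v-K[1,2])/K[1,1]]);r=np.hypot(*a)
    dr=R.T@np.r_[a/r*np.sin(r),np.cos(r)];p=c+dr*((z-c[2])/dr[2]);q=p[:2]-C;return np.round([q@X,q@Y],1)
P=lambda x,y:((x-350)/1.406+160,y/1.406+80)
for n,(x,y),z in(("plate back mid",(578,60),45),("plate BL",(495,60),45),("plate BR",(662,62),45),("wall inner back",(578,44),60),("wall outer back",(578,13),60),("grey/orange",(575,218),45),("lip edge L",(476,223),65),("lip edge",(575,226),65),("lip R",(680,226),65),("wall in L",(482,100),60),("wall in R",(677,100),60)):print(n,pt(*P(x,y),z))
```

```text
plate back mid [61.9 -0.2]
plate BL [62.7 53.9]
plate BR [ 61.5 -55.1]
wall inner back [72.7 -0.2]
wall outer back [91.7 -0.2]
grey/orange [-48.2   1.8]
lip edge L [-43.8  68.6]
lip edge [-45.1   1.7]
lip R [-45.9 -69.4]
wall in L [38.5 60.2]
wall in R [ 38.7 -62.7]
```

The wrist view puts the tongue at bay x ≈ -67 mm, with the filter centred and square and the fingers clear. I'll hand the job in.

```bash
python3 -c "
from plant import workorder
print(workorder.close_job())"
```

```text
the job is handed in; nothing more can be done
None
```

The silver filter is back in the bay: it lies flat and released, its orange edge about 22 mm under the blue lip by the wrist camera, the black filter was never approached, and the job was handed in after about 21 s (no verdict was returned).

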